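# Clamp a brass bar in the drilling fixture with its bolt-action clamp

### The arm

A 6-joint arm with a two-finger parallel gripper is mounted at the origin on a cart in front of the work surface, level with it; the furniture and walls round the work are solid. World frame = base frame: x ahead of the robot, y to its left, z up, the work surface at z = 0. Lengths are in mm, angles in rad, forces in N, time in s.
With the tool pointing down it reaches from about 300 to 775 mm from the base axis. Payload 14.6 kg.
Tool frame: the origin (TCP) lies between the finger pads; the fingertips stand 25 mm ahead of it and the grasp point (between the pads) lies 6 mm ahead of it; z points along the fingers, y is the line along which they close (so a half turn about z gives the same grasp; the last joint's range is limited). The gripper opens to 94 mm and grips with 3 to 60 N. Pads are 16 mm wide; open, the fingers measure 119 mm over their backs; the gripper's body (75 mm by 177 mm) begins 78 mm behind the grasp point.
Start: joints at [1.12, 0.3, 1.521, -0, 1.321, -0.067], TCP at [205.942, 509.978, 230.446] pointing down, gripper open.
Joint ranges: [-3.03, 3.03], [-0.79, 2.21], [0.23, 2.52], [-1.04, 4.18], [0, 3.07], [-2.55, 2.55]. Speed limits (rad/s): [2.22, 2.22, 2.57, 3.14, 3.14, 3.14].

### API

Orientations are given as [roll, pitch, yaw] about the fixed x, y, z axes, in that order (R = Rz(yaw) Ry(pitch) Rx(roll)).
In Python, from cell import manip gives the robot as it stands. The module is installed in compiled form; this text tells all that it offers.
- The arm moves only by the tool step_arm, never from a script. Its argument "series" is one flat list of numbers, 5 for each row, row after row: the shift along the world's x, y, z in mm, then the turn about the world's z in rad, then the closure, from 0 (fully open) to 1 (shut). In form: [dx, dy, dz, spin, jaw, dx, dy, dz, spin, jaw, ...]. A call has 1 to 20 rows; each row shifts and turns the commanded pose from where the row before left it; what a row does not reach is not made up. A row lasts 1/8 s, in which the tool goes at most 62.5 mm and 10.7 degrees, less where a joint would pass 70% of its speed; a pose out of reach is approached as far as the arm can. A call is refused whole if a number of a shift passes 62.5 or a number of a turn 0.188, either way. A call with a gripper value outside its range is refused whole. The fingers move at their own pace and stop on an object; "squeeze" is the grip in N (left out, the last holds). Time passes only in rows, so rows that do not move let the fingers close. It gives the time, the measured TCP pose, the force, the opening and the grip force at its end, in the units of the state.
- manip.read_state(): the state, without advancing time (a new reading comes with each control period).
- manip.camera(name): name is "scene" or "top" or "wrist"; returns (picture, depth): 480x640x3 uint8, blue, green, red; 480x640 float32, mm along the optical axis (not along the pixel's ray), 0 where there is no reading.
- manip.camera_info(name): a dict with "fovy" (degrees; the focal length in pixels is half the picture's height over the tangent of half this angle, whatever the lens; pixels are square), "cx", "cy" (the principal point, pixels), "eye" and "orientation" of the camera in the world. Camera axes: x right, y down, z forward; pixel columns grow to the right and rows downward; lengths in mm; the calibration is good to about 2 mm. A picture is of the moment at which its call begins: read the wrist's pose just before it. camera_info takes no time and is no camera call; for the wrist camera it gives the pose at the moment of the call.
- manip.sign_off(): hands the job in; it is judged then, once.
The state is a dict: "clock": time; "joints": joint angles; "qd": joint speeds; "effort": joint torques, N m; "eef_pos": TCP position; "eef_rot": TCP orientation; "wrist_force": force on the tool from outside, world axes, zero at the start; "moment": the same for the moment, N m; "finger_gap": finger opening in mm; "finger_force": force on a finger pad.
Only numpy, scipy, OpenCV 4.12 (cv2) and the standard library are available. Lean on these libraries where they do the work, as an engineer would, in place of code of your own. Each camera call takes 0.05 s, during which the arm holds its last target. There are 200 camera calls.

### The job

Clamp the brass bar in the blue drilling fixture: with a fingertip push the red ball handle along its slot to the very end, so that the bolt shoves the bar against the end stop, then, keeping it pressed forward against the spring, swing the handle round the corner of the slot and push it all the way down on the open side of the housing, where it locks the clamp, and leave it. It is all done by pushing the handle: do not touch or lift the bar, and leave the loose parts lying round the fixture where they are.

Things in the scene. Friction and masses are not known exactly. Their poses are not given: they have to be found in the camera images.
- fixture: Drilling fixture fixed to the bench: steel base plate 84 (x) x 258 (y) x 12 mm with a blue bolt housing, a nest, a bridge and an end stop. Origin on the bench, below the bolt's axis. Its +y is the way the bolt advances, +z is up, -x is the open side to which the handle turns down. The bolt's axis runs along y at x 0, z 40 mm
- slot_corner (a point): where the stem's centre line turns the corner of the L-shaped slot, at the top of the blue housing (fixture 0, -74, 58 mm). Housing: x -20 to 20, y -132 to -58, top at z 58. Straight leg: y -122 to -70, 11 mm wide, in the top. Locking leg: y -81 to -69.5, from there across the -x half of the housing and out through its -x side
- stop_face (a point): middle of the face of the end stop that the bar must meet (fixture 0, 86, 40 mm). The stop's top is at z 58. Before it lies the dark nest (x -24 to 24, y 2 to 84, floor at z 26.5, rails to z 36) under a steel bushing bridge (y 36 to 60, top at z 73 mm)
- knob (a point): centre of the red ball, 24 mm in diameter, on the handle's 8 mm stem, 62 mm from the bolt's axis. Handle upright: 102 mm above the bench, at fixture x 0, y = -118 mm + bolt travel. Handle right down: at fixture x -60, 56 mm above the bench
- bolt (a joint): travel of bolt and handle along fixture +y, 0 (back) to 0.044 m (slot's end). Stays where left (friction 1.5 N) until the pad meets the bar. The last 6 mm squeeze the sprung pad on the seated bar (11 N at the end); let go there unturned, it springs back. The stem enters the locking leg only from about 0.040 m on; locked, it rests back against the leg at about 0.041 m
- handle (a joint): turn of the handle about the bolt's axis: 0 upright, 1.31 rad right down on the fixture's -x side (end of the slot). In the straight leg it has only about 0.1 rad of play; in the locking leg it turns with about 0.5 N at the ball, some more under the spring's load, and stays where it is left
- pad: clamp pad on the bolt's nose, a black disc 21 mm across, spring-loaded by up to 10 mm (1.5 N at first touch, 1.5 N more for each mm); it pushes the bar's end. Origin on the bolt's axis below the ball
- brass_bar: turned brass bar, 27 mm thick, 86 mm long along its y, 0.2 kg, origin at the middle of its underside, lying loose along the fixture's y in the nest; seated against the end stop its origin is at fixture y 43 mm, at the start 3 to 22 mm short of that
- drill_chuck: grey drill chuck lying on its side behind the fixture, 42x46x42 mm, loose; origin under its centre; leave alone
- brass_part1: small brass fitting, 15x38x15 mm, loose, behind the fixture; leave alone
- brass_part3: larger brass fitting, 20x50x20 mm, loose, behind the fixture; leave alone
- tap_wrench: bar tap wrench, 13x150x11 mm, loose, behind the housing; leave alone
- hex_key1: black hex key, 29x84x5 mm, loose, in front of the nest; leave alone
- tin_round: round tin, 57 mm across, 28 mm high, loose, to the front left of the fixture; leave alone
Not all that is in view belongs to the job. Leave any turquoise look-alike of the brass_bar alone.

How it is judged (in metres and radians):
On the way, in this order (a step that is already met when the one before it is completed fails the run):
1. the bolt has been pushed to the end of the straight slot (value of joint bolt above 0.0385 m).
2. the handle has been swung down to the end of the locking leg (value of joint bolt above 0.0385 m and value of joint handle above 1.15 rad), for 0.1 s.
At the end, for the whole second after the job is handed in: The bolt rests locked at 38.5 mm of travel or more with its handle turned down by more than 1.1 rad, the bar lies still within 1.5 mm of the end stop, and the pad presses it with more than 3 N (value of joint bolt above 0.0385 m and value of joint handle above 1.1 rad and y of brass_bar in the frame of fixture above 0.0415 m and contact force between pad and brass_bar above 3 N and linear speed of brass_bar below 0.02 m/s); the robot touches nothing.
It fails at once if the robot touched the brass bar (contact force between any of the fingers, the arm and brass_bar above 0.5 N).
It fails at once if the brass bar was lifted out of the nest (z of brass_bar in the frame of fixture above 0.036 m).
It fails at once if a loose part beside the fixture was moved by more than 15 mm (distance of any of drill_chuck, brass_part1, brass_part3, tap_wrench, hex_key1, tin_round from where it was at the start of the episode above 0.015 m).
It also fails if it takes over 58 s, if anything falls off the work surface, if the arm or the gripper's body presses on something with over 40 N, if the wrist force passes 120 N, or if a joint passes its speed limit or range.

## Working session

There is one attempt and no reset: what is moved stays moved. The work goes in short steps, Python scripts to look and compute and a tool call to move; the robot and the scene stay as the last step left them, time stands still between calls to the robot, and variables do not carry over. Pictures are saved under pics/ and viewed, at most 10 in all, crops included, and the job is handed in when it is done.

Besides the shell and the picture viewer there is one more tool, called after "Emit:" as name(argument=value, ...), one argument or row to a line, values as JSON. step_arm: Moves the arm, as the interface text tells. Its arguments: {"type":"object","properties":{"series":{"type":"array"},"squeeze":{"type":"number"}},"required":["series"]}

```bash
mkdir -p pics
cat > h.py <<'E'
import numpy as np, cv2
from cell import manip
from scipy.spatial.transform import Rotation as R
def cam(n):
    i=manip.camera_info(n); p,d=manip.camera(n); return p,d,i
def rot(i):
    o=np.array(i["orientation"],float)
    return o if o.shape==(3,3) else (R.from_euler('xyz',o).as_matrix() if o.size==3 else R.from_quat(o).as_matrix())
def ray(i,u,v):
    f=240/np.tan(np.radians(i["fovy"])/2)
    return np.array(i["eye"],float), rot(i)@np.array([(u-i["cx"])/f,(v-i["cy"])/f,1.])
def onz(i,u,v,z):
    e,r=ray(i,u,v); return e+r*(z-e[2])/r[2]
def atd(i,u,v,d):
    e,r=ray(i,u,v); return e+r*d
E
python3 - <<'E'
from h import *
for n in("scene","top"):
    p,d,i=cam(n); cv2.imwrite(f"pics/{n}0.png",p); np.savez(f"{n}0.npz",p=p,d=d); print(n,i)
    h=cv2.cvtColor(p,cv2.COLOR_BGR2HSV)
    m=(((h[...,0]<6)|(h[...,0]>174))&(h[...,1]>150)&(h[...,2]>60)).astype(np.uint8)
    c,l,s,ce=cv2.connectedComponentsWithStats(m)
    for k in range(1,c):
        if s[k,4]>25:
            u,v=ce[k]; dd=d[int(v),int(u)]; print(s[k],ce[k],dd,atd(i,u,v,dd),onz(i,u,v,102))
E
```

```text
scene {'fovy': 56.667325296450876, 'cx': 316.0375701169507, 'cy': 236.10274022107288, 'eye': array([163.69323133, 339.21069892, 689.5151791 ]), 'orientation': array([-2.3582503 , -0.01401674, -2.46813332])}
[251 124  11   6  26] [257.57692308 126.92307692] 1276.2145 [ 987.23450758 -439.55364396    3.86008461] [ 869.35852034 -328.08671644  102.        ]
[239 131  17   5  31] [247.51612903 133.09677419] 1194.8672 [ 948.39813325 -363.99433039   35.49219056] [ 868.60123773 -292.4851833   102.        ]
[345 212  11  11  97] [349.89690722 217.31958763] 853.98706 [ 498.34196465 -197.37725771  110.81274816] [ 503.43815028 -205.54866718  102.        ]
[101 358   9   5  35] [105. 360.] 725.4905 [655.40284043 259.66675931  28.20241863] [600.53170825 268.54327086 102.        ]
top {'fovy': 42.985143950962694, 'cx': 325.2576247229319, 'cy': 237.9771541825053, 'eye': array([ 445.79460456, -115.54278344, 1049.32379463]), 'orientation': array([-3.03931039, -0.01395752, -1.5908326 ])}
[434   0  35  41 330] [454.01212121  15.79393939] 1075.6969 [ 940.76068759 -367.09814648   22.55796397] [ 902.4646007
[... 209 characters left out ...]
27907  11.64341085] 1085.6782 [ 951.41830376 -433.86010031   14.68304028] [ 908.74694755 -406.99618623  102.        ]
[510   0   7   9  39] [512.97435897   3.92307692] 1094.7618 [ 968.61823425 -477.82413025    8.01518751] [ 921.43003234 -445.12590398  102.        ]
[422   9  30  49 319] [439.5799373  30.7492163] 1070.4899 [ 912.7480489  -340.05441503   24.49273264] [ 877.43268152 -323.07475497  102.        ]
[ 89 176   9   8  43] [ 92.69767442 179.76744186] 1026.3925 [655.62664636 257.80337398  32.9366856 ] [641.36859827 232.43457225 102.        ]
[366 256  14  13 148] [372.67567568 262.08108108] 935.2834 [ 502.76618086 -202.49544975  116.25845074] [ 503.63678057 -203.82419947  102.        ]
```

View pics/top0.png

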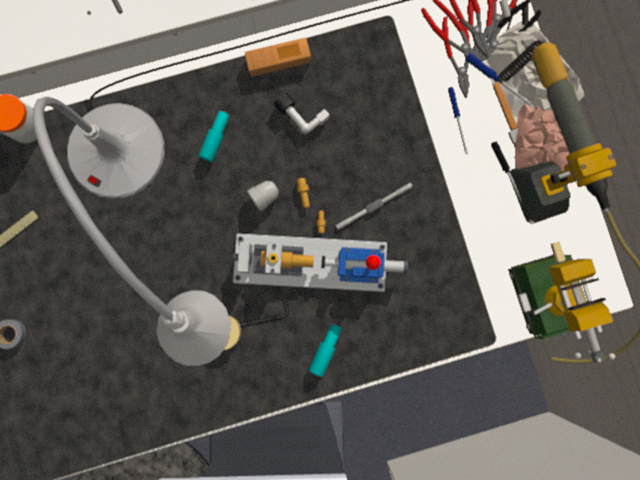

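View pics/scene0.png

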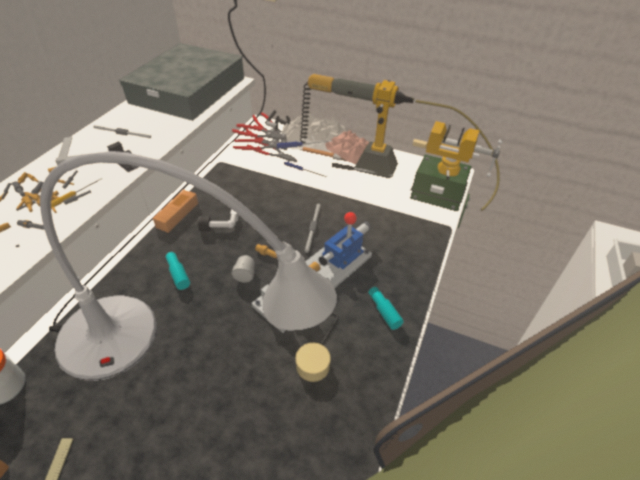

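Run:
```python
from h import *
z=np.load("top0.npz"); p,d=z["p"],z["d"]; i=manip.camera_info("top")
h=cv2.cvtColor(p,cv2.COLOR_BGR2HSV)
m=((h[...,0]>100)&(h[...,0]<128)&(h[...,1]>110)).astype(np.uint8)
c,l,s,ce=cv2.connectedComponentsWithStats(m)
for k in range(1,c):
    if s[k,4]>60:
        v,u=np.nonzero(l==k); P=np.array([atd(i,a,b,d[b,a]) for a,b in zip(u,v)])
        top=P[abs(P[:,2]-58)<6]
        print(s[k],ce[k],np.median(P,0), len(top))
        if len(top)>60: print(cv2.minAreaRect(top[:,:2].astype(np.float32)),cv2.boxPoints(cv2.minAreaRect(top[:,:2].astype(np.float32))))
big=cv2.resize(p[170:350,270:470],None,fx=3.5,fy=3.3,interpolation=cv2.INTER_CUBIC); cv2.imwrite("pics/crop0.png",big)
```

```text
[466  53  32  28 265] [481.20377358  66.12075472] [ 847.46500737 -409.64904399   24.59470134] 0
[449  88  10  29 119] [453.50420168 101.86554622] [ 789.25630964 -362.85677785    9.23609963] 0
[ 338  248   46   35 1014] [358.61045365 265.26923077] [ 496.78171057 -183.93443228   57.79161946] 671
((505.5251770019531, -188.66754150390625), (72.83477783203125, 40.060523986816406), 85.81900787353516) [[ 482.89313 -223.52765]
 [ 522.84705 -226.44836]
 [ 528.1572  -153.80743]
 [ 488.2033  -150.88672]]
```

Top view: the red ball is at (373,262) on the blue housing at (360,264). The brass bar is at about (297,260) in the nest, so the bolt advances to image left (world +y), and the open side faces the robot (world −x). The turquoise parts at (213,137) and (325,350) are look-alikes. The lamp shade at (195,330) stands between the arm and the work. Scene view: the ball is upright at (350,217).

View pics/crop0.png

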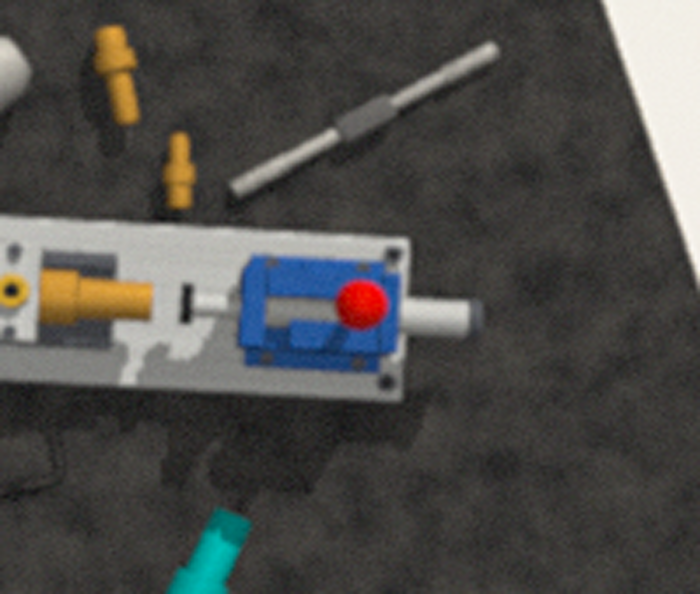

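Run:
```python
from h import *
z=np.load("top0.npz"); p,d=z["p"],z["d"]; i=manip.camera_info("top")
V,U=np.mgrid[0:480:2,0:640:2]; P=np.array([atd(i,a,b,d[b,a]) for a,b in zip(U.ravel(),V.ravel())])
ok=(d[V,U].ravel()>0)
for lo,hi in((120,200),(200,300),(300,400),(400,600)):
    q=P[ok&(P[:,2]>lo)&(P[:,2]<hi)&(P[:,0]<800)&(P[:,0]>150)]
    if len(q): print(lo,len(q),q.min(0).round(),q.max(0).round(),'minradius',np.hypot(q[:,0],q[:,1]).min())
# base plate light pixels z~12, incl. housing fit
m=(abs(P[:,2]-12)<5)&ok&(P[:,0]>440)&(P[:,0]<590)&(P[:,1]<90)&(P[:,1]>-250)
col=p[V,U].reshape(-1,3).min(1)>110
q=P[m&col]; r=cv2.minAreaRect(q[:,:2].astype(np.float32)); print(r, cv2.boxPoints(r))
# ball sphere centre from depth
s=np.array([atd(i,a,b,d[b,a]) for a in range(364,382) for b in range(254,272) if d[b,a]>0]); s=s[s[:,2]>95]
A=np.c_[2*s,np.ones(len(s))]; x=np.linalg.lstsq(A,(s**2).sum(1),rcond=None)[0]; print("sphere",x[:3],np.sqrt(x[3]+x[:3]@x[:3]))
st=manip.read_state(); print(st)
```

```text
120 1691 [ 351. -624.  120.] [800. 236. 200.] minradius 365.2733210191762
200 2021 [ 366. -542.  200.] [800. 230. 300.] minradius 368.3149352601287
300 474 [433.  63. 300.] [707. 217. 400.] minradius 438.45366556262894
400 277 [527. 122. 400.] [622. 180. 412.] minradius 541.4930881894096
((532.5884399414062, -107.08468627929688), (257.4368591308594, 125.1829605102539), 85.75226593017578) [[ 460.63483  -230.81345 ]
 [ 585.47394  -240.08563 ]
 [ 604.54205    16.644073]
 [ 479.70294    25.91626 ]]
sphere [ 503.9828681  -203.91901189  105.25583712] 10.81221275394805
{'clock': 0.1, 'joints': array([ 1.12039549e+00,  3.00435385e-01,  1.52151380e+00, -6.43107175e-06,
        1.32067567e+00, -6.66020035e-02]), 'qd': array([ 0.0002951 , -0.00043098, -0.00175624, -0.00253871,  0.00144766,
       -0.00097817]), 'effort': array([ 8.40295779e-04, -5.32649946e+01, -3.53281474e+01,  7.08629144e-02,
        2.35951989e-02, -1.16098363e-04]), 'eef_pos': array([205.86209134, 509.80246395, 229.9343623 ]), 'eef_rot': array([-3.14056233e+00, -6.24801483e-05,  2.75779539e+00]), 'wrist_force': array([0.38651284, 0.63850847, 0.277993  ]), 'moment': array([-0.00913562, -0.0122478 , -0.02153845]), 'finger_force': 0.0, 'finger_gap': 93.9882326395118}
```

The crop shows the handle upright near the back of the slot, and the locking leg opening towards the robot, just ahead of the ball. I'll retract the arm, swing it past the lamp at small radius, and turn the closed fingers so a flat face points 45° between fixture +y and −x.

Emit:
step_arm(
  series=[-13,-34,18,0,1,-13,-34,18,0,1,-13,-34,18,0,1,-13,-34,18,0,1,-13,-34,18,0,1,-13,-34,18,0,1,35,-24,0,0,1,35,-24,0,0,1,35,-24,0,0,1,24,-36,0,0,1,24,-36,0,0,1,24,-36,0,0,1,8,-41,0,-0.16,1,8,-41,0,-0.16,1,8,-41,0,-0.16,1,-8,-41,0,0,1,-8,-41,0,0,1,-8,-41,0,0,1],
  squeeze=20,
)

```text
clock: 2.35
eef_pos: [304.3, -121.3, 338.4]
eef_rot: [3.142, 0.0, 2.278]
wrist_force: [0.1, -0.0, 0.1]
finger_gap: 0.6
finger_force: 0.0
```

Emit:
step_arm(
  series=[37,-18,0,0,1,37,-18,0,0,1,37,-18,0,0,1,37,-18,0,0,1,37,-18,0,0,1,38,-19,0,0,1,0,0,-42,0,1,0,0,-42,0,1,0,0,-42,0,1,0,0,-42,0,1,0,0,-42,0,1,0,0,-11,0,1,0,0,0,0,1,0,0,0,0,1],
)

```text
clock: 4.1
eef_pos: [528.7, -229.4, 119.2]
eef_rot: [3.141, 0.002, 2.278]
wrist_force: [0.1, -0.2, 0.5]
finger_gap: 0.7
finger_force: 0.0
```

Run:
```python
from h import *
print(manip.read_state()["eef_pos"])
a=cam("top")[0][190:320,300:460]; b=cam("scene")[0][160:290,280:440]
cv2.imwrite("pics/pair1.png",np.hstack([cv2.resize(x,(395,320),interpolation=cv2.INTER_CUBIC) for x in(a,b)]))
```

```text
[ 528.65829726 -229.37721072  119.21355554]
```

View pics/pair1.png

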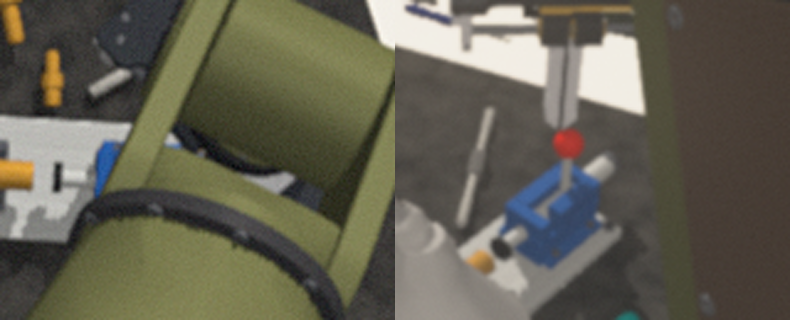

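Right panel: the finger stands clear behind and to the right of the red ball (568,143). I'll close in and start pushing along the slot.

Emit:
step_arm(
  series=[-4,5,0,0,1,-4,5,0,0,1,0,4,0,0,1,0,4,0,0,1,0,4,0,0,1,1,4,0,0,1,0,4,0,0,1,0,0,0,0,1],
)

```text
clock: 5.2
eef_pos: [521.0, -198.7, 117.4]
eef_rot: [3.141, -0.0, 2.278]
wrist_force: [-0.5, -0.3, 0.5]
finger_gap: 0.7
finger_force: 0.3
```

```bash
cat >> h.py <<'E'
def ball(z=None):
    p,d,i=cam("scene"); h=cv2.cvtColor(p,cv2.COLOR_BGR2HSV)
    m=(((h[...,0]<6)|(h[...,0]>174))&(h[...,1]>140)&(h[...,2]>50)).astype(np.uint8); m[:170]=0; m[:,:290]=0; m[300:]=0; m[:,420:]=0
    c,l,s,ce=cv2.connectedComponentsWithStats(m); k=1+np.argmax(s[1:,4]); u,v=ce[k]; dd=np.median(d[l==k])
    P=atd(i,u,v,dd+8); O=np.array([512.4,-94,0]); q=P-O; a=-0.074
    print("ball px",u.round(1),v.round(1),"area",s[k],"world",P.round(1),"fix",[round(float(x),1) for x in (q[0]*np.cos(a)+q[1]*np.sin(a),-q[0]*np.sin(a)+q[1]*np.cos(a),q[2])])
    return p
E
python3 -c "
from h import *
print(manip.read_state()['wrist_force']);ball()"
```

```text
[-0.48837668 -0.26502844  0.53815331]
ball px 344.3 222.8 area [339 218  12  11  98] world [ 502.1 -185.   103. ] fix [-3.5, -91.5, 103.0]
```

Emit:
step_arm(
  series=[0,3,0,0,1,0,3,0,0,1,1,3,0,0,1,0,3,0,0,1,0,0,0,0,1],
)

```text
clock: 5.88
eef_pos: [521.9, -186.6, 117.4]
eef_rot: [3.141, -0.0, 2.278]
wrist_force: [1.0, -0.2, 0.8]
finger_gap: 0.3
finger_force: 0.5
```

```bash
python3 -c "
from h import *
print(manip.read_state()['wrist_force']);ball()"
```

```text
[ 0.99225599 -0.19418989  0.78273432]
ball px 340.8 225.8 area [336 221  11  11  99] world [ 502.1 -173.8  103.4] fix [-4.4, -80.3, 103.4]
```

Emit:
step_arm(
  series=[0,2,0,0,1,0,2,0,0,1,0,0,0,0,1],
)

```text
clock: 6.3
eef_pos: [521.9, -183.0, 117.5]
eef_rot: [-3.142, 0.0, 2.278]
wrist_force: [0.4, -4.2, 2.0]
finger_gap: 0.7
finger_force: 1.5
```

```bash
python3 -c "
from h import *
print(manip.read_state()['wrist_force']);ball()"
```

```text
[ 0.40450107 -4.15582921  2.00873508]
ball px 340.0 226.8 area [335 222  11  11  98] world [ 501.7 -170.7  103.4] fix [-5.0, -77.3, 103.4]
```

Emit:
step_arm(
  series=[0,1.5,0,0,1,0,1.5,0,0,1,0,0,0,0,1],
)

```text
clock: 6.72
eef_pos: [521.9, -179.6, 117.3]
eef_rot: [3.141, -0.001, 2.278]
wrist_force: [0.3, -1.0, -0.2]
finger_gap: 0.6
finger_force: 0.4
```

```bash
python3 -c "
from h import *
print(manip.read_state()['wrist_force']);ball()"
```

```text
[ 0.26705442 -0.98759674 -0.21900616]
ball px 342.8 227.7 area [337 222  12  12  99] world [ 496.5 -172.4  103. ] fix [-10.1, -79.4, 103.0]
```

The force dropped and the ball moved −x, so the stem has passed the corner into the locking leg. The ball is near the edge of the finger face. I'll back off slightly, recentre, and push along −x while following it down.

Emit:
step_arm(
  series=[3,-4,0,0,1,-5,-4,0,0,1,-4,-4,0,0,1,-4,0,0,0,1,-4,0,0,0,1,-4,1,0,0,1,-4,0,-1,0,1,-4,0,-1,0,1,-4,1,-1,0,1,0,0,0,0,1],
)

```text
clock: 8.02
eef_pos: [491.5, -189.9, 114.3]
eef_rot: [-3.141, -0.001, 2.278]
wrist_force: [-0.8, 0.5, -0.5]
finger_gap: 0.5
finger_force: 0.0
```

```bash
python3 -c "
from h import *
print(manip.read_state()['wrist_force']);p=ball()
cv2.imwrite('pics/s2.png',cv2.resize(p[170:290,280:440],None,fx=4.5,fy=4.5,interpolation=cv2.INTER_CUBIC))"
```

```text
[-0.79788938  0.54681101 -0.52397929]
ball px 348.0 233.8 area [343 229  11  11  97] world [ 481.3 -168.8   98.8] fix [-25.5, -76.9, 98.8]
```

View pics/s2.png

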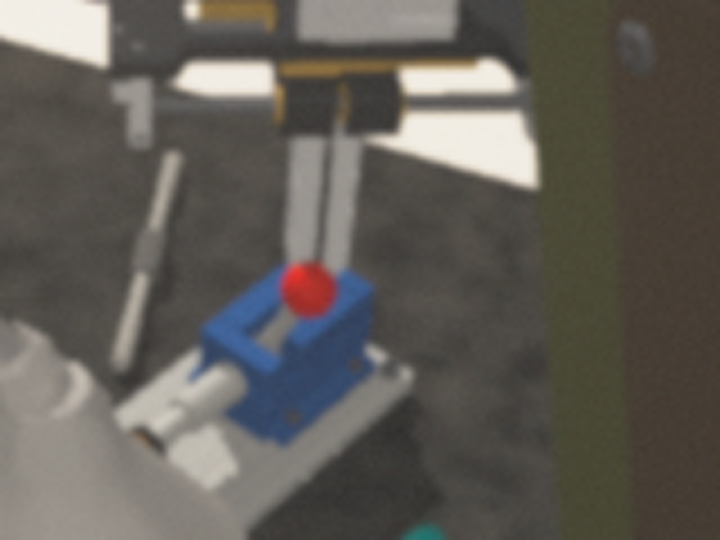

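The stem is in the locking leg, with the ball at crop (308,290) and the handle partly tilted. I'll keep pushing.

Emit:
step_arm(
  series=[-3,1,-2,0,1,-4,0,-2,0,1,-4,1,-2,0,1,-4,0,-3,0,1,-4,0,-3,0,1,-3,1,-3,0,1,-3,0,-3,0,1,0,0,0,0,1],
)

```text
clock: 9.07
eef_pos: [466.6, -186.9, 96.1]
eef_rot: [-3.141, -0.001, 2.278]
wrist_force: [-0.2, 0.4, -0.5]
finger_gap: 0.0
finger_force: 0.0
```

```bash
python3 -c "
from h import *
print(manip.read_state()['wrist_force']);p=ball()"
```

```text
[-0.18436725  0.41354422 -0.45963547]
ball px 357.8 248.0 area [353 243  11  11 102] world [ 455.2 -166.2   79.7] fix [-51.7, -76.2, 79.7]
```

Emit:
step_arm(
  series=[4,-4,0,0,1,0,0,16,0,1,0,0,16,0,1,-10,13,0,0,1,-10,13,0,0,1,0,0,0,0,1,0,0,-5,0,1,0,0,-4,0,1,0,0,-3,0,1,0,0,-3,0,1,0,0,-3,0,1,0,0,0,0,1],
)

```text
clock: 10.62
eef_pos: [450.9, -165.0, 110.2]
eef_rot: [-3.142, -0.0, 2.278]
wrist_force: [-0.2, 0.0, -0.4]
finger_gap: 1.0
finger_force: 0.0
```

```bash
python3 -c "
from h import *
print(manip.read_state()['wrist_force']);p=ball()"
```

```text
[-0.23189502  0.00872964 -0.41583475]
ball px 358.7 253.2 area [354 250  11   7  48] world [ 450.2 -163.3   71. ] fix [-56.9, -73.7, 71.0]
```

Ball top is partly hidden by the fingertip, as expected. I'll push down to the end.

Emit:
step_arm(
  series=[0,0,-3,0,1,0,0,-3,0,1,0,0,-3,0,1,0,0,-3,0,1,0,0,-2,0,1,0,0,-2,0,1,0,0,0,0,1],
)

```text
clock: 11.55
eef_pos: [450.9, -165.0, 94.3]
eef_rot: [-3.142, -0.0, 2.278]
wrist_force: [-0.8, 0.1, 1.0]
finger_gap: 0.3
finger_force: 0.0
```

```bash
python3 -c "
from h import *
print(manip.read_state()['wrist_force']);p=ball()"
```

```text
[-0.76587801  0.11100611  0.97553271]
ball px 362.0 259.9 area [356 256  12   9  70] world [ 442.1 -164.5   56.6] fix [-64.9, -75.5, 56.6]
```

Emit:
step_arm(
  series=[0,0,-1,0,1,0,0,-1,0,1,0,0,-1,0,1,0,0,0,0,1],
)

```text
clock: 12.1
eef_pos: [451.0, -165.1, 91.7]
eef_rot: [3.142, 0.0, 2.278]
wrist_force: [-1.9, 1.7, 4.9]
finger_gap: 0.5
finger_force: 2.4
```

Firm resistance: the handle is at the end of its slot. I'll lift clear, retreat and look.

Emit:
step_arm(
  series=[0,0,-1,0,1,0,0,0,0,1,0,0,20,0,1,0,0,40,0,1,0,0,40,0,1,0,0,40,0,1,-20,-20,40,0,1,-30,-20,30,0,1,-30,-20,0,0,1,-30,-20,0,0,1,-30,-20,0,0,1,0,0,0,0,1],
)

```text
clock: 13.6
eef_pos: [309.8, -265.8, 300.6]
eef_rot: [-3.142, 0.001, 2.275]
wrist_force: [0.3, -0.8, -0.0]
finger_gap: 0.4
finger_force: 0.0
```

```bash
python3 -c "
from h import *
s=manip.read_state();print(s['wrist_force'],s['clock']);p=ball()
a=cam('top')[0][210:320,220:420]
cv2.imwrite('pics/s3.png',np.hstack([cv2.resize(x,(395,350),interpolation=cv2.INTER_CUBIC) for x in(a,p[170:310,280:440])]))"
```

```text
[ 0.34000359 -0.80231646 -0.03396019] 13.6
ball px 361.6 258.5 area [356 253  12  12 110] world [ 444.4 -166.5   57.2] fix [-62.4, -77.3, 57.2]
```

View pics/s3.png

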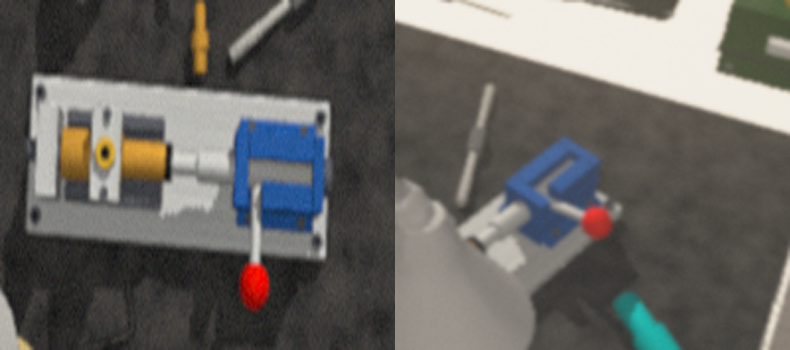

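The handle is right down at left-panel (255,287), with the stem in the locking leg. The pad at (168,162) touches the bar, and the bar's far end at (62,150) meets the stop. The ball measures z 57 against 56 expected, and the robot is clear.

```bash
python3 -c "
from h import *
print(manip.sign_off())"
```

```text
the job is handed in; nothing more can be done
None
```

I pushed the bolt home, swung the handle down to the end of the locking leg and handed the job in at about 14 s; the last images show the bar against the stop and the robot clear, but the sign-off returned no verdict.

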